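Put the drip coffee filter together on its cup

ROBOT

A 7-joint arm with a two-finger parallel gripper is mounted at the origin on a cart in front of the work surface, level with it; the furniture and walls round the work are solid. World frame = base frame: x ahead of the robot, y to its left, z up, the work surface at z = 0. Lengths are in m, angles in rad, forces in N, time in s.
With the tool pointing down it reaches from about 0.35 to 0.9 m from the base axis. Payload 19.9 kg.
Tool frame: the origin (TCP) lies midway between the tips of the shut fingers; the grasp point (between the pads) lies robot.grasp_offset behind it (robot.grasp_offset is the distance from the TCP to the grasp point, in m); z points along the fingers, y is the line along which they close (so a half turn about z gives the same grasp; the last joint's range is limited). The gripper opens to 85 mm and grips with 20 to 120 N. Pads are 22 mm wide; open, the fingers measure 114 mm over their backs; the gripper's body (76 mm by 85 mm) begins 54 mm behind the grasp point. The pads swing forward as they close: fully open they stand 13 mm farther back than shut.
Start: joints at [-1.391, 0.417, -0.01, 1.614, 0.005, 1.111, -0.053], TCP at [0.137, 0.61, 0.231] pointing down, gripper open.
Joint ranges: [-2.81, 2.81], [-0.39, 2.02], [-1.27, 1.25], [0.06, 2.57], [-1.19, 4.33], [0.19, 2], [-2.82, 2.82]. Speed limits (rad/s): [1.89, 1.89, 2.39, 2.39, 3.01, 3.01, 3.01].

INTERFACE

Orientations are given as [roll, pitch, yaw] about the fixed x, y, z axes, in that order (R = Rz(yaw) Ry(pitch) Rx(roll)).
In Python, from plant import telemetry, cams, workorder, robot gives the robot as it stands. The module is installed in compiled form; this text tells all that it offers.
- The arm moves only by the tool jog_arm, never from a script. Its argument "rows" is a list of rows, each an object of numbers: "x", "y", "z": the shift along the world's x, y, z in cm; "rx", "ry", "rz": the turn, a rotation vector about the world's x, y, z in rad; "hand": the finger opening in cm, from 0 to 8.54. In form: [{"x": .., "y": .., "z": .., "rx": .., "ry": .., "rz": .., "hand": ..}, ...]. A call has 1 to 20 rows; each row is the pose to reach, as a shift and turn from the pose commanded when the call began; what a row does not reach only later rows make up. A row lasts 1/12 s, in which the tool goes at most 41.7 mm and 7.16 degrees, less where a joint would pass 70% of its speed; a pose out of reach is approached as far as the arm can. A call with a gripper value outside its range is refused whole. The fingers move at their own pace and stop on an object; "squeeze" is the grip in N (left out, the last holds). Time passes only in rows, so rows that repeat a pose let the fingers close. It gives the time, the measured TCP pose, the force, the opening and the grip force at its end, in the units of the state.
- telemetry.sense(): the state, without advancing time (a new reading comes with each control period).
- cams.snapshot(name): name is "scene" or "side" or "wrist"; returns (picture, depth): 420x560x3 uint8, red, green, blue; 420x560 float32, m along the optical axis (not along the pixel's ray), 0 where there is no reading.
- cams.get_calibration(name): a dict with "mtx" (3x3 intrinsics, pixels), "R" (3x3) and "t" (3): a world point X has camera coordinates R X + t. Camera axes: x right, y down, z forward; pixel columns grow to the right and rows downward; lengths in m; the calibration is good to about 2 mm. A picture is of the moment at which its call begins: read the wrist's pose just before it. get_calibration takes no time and is no camera call; for the wrist camera it gives the pose at the moment of the call.
- workorder.close_job(): hands the job in; it is judged then, once.
The state is a dict: "clock": time; "joint_positions": joint angles; "qd": joint speeds; "tau": joint torques, N m; "eef_pos": TCP position; "ee_rot": TCP orientation; "ft_force": force on the tool from outside, world axes, zero at the start; "torque": the same for the moment, N m; "grip_width": finger opening in m; "finger_force": force on a finger pad.
Only numpy, scipy, OpenCV 4.12 (cv2) and the standard library are available. Lean on these libraries where they do the work, as an engineer would, in place of code of your own. Each camera call takes 0.05 s, during which the arm holds its last target. There are 200 camera calls.

TASK

The single-cup drip coffee maker has been washed and lies about in pieces; put it together, dry and empty, ready for the morning. Build it from the bottom up, one piece after another: stand the small white cup upright in the middle of its saucer and set it down gently, then seat the steel filter body on the cup with its boss in the cup's mouth and its brim flat on the rim, then put the dark press plate inside the filter so that it lies flat on the filter's floor with its knob up, and last put the domed lid over the filter so that it sits level on the filter's rim. Leave the large enamel mug, the spoon and the matchbox where they are.

Things in the scene. Friction and masses are not known exactly. Their poses are not given: they have to be found in the camera images.
- saucer: Round white ceramic saucer, 140 mm across and 16 mm high, lying flat. Origin: centre of its underside, z up. The top of its inner floor is flat, 6 mm above the origin, to about 40 mm from the centre; from there the rim slopes up to 16 mm. Loose, 0.25 kg; it need not be moved.
- cup: Small white ceramic cup, upright: 64 mm outside over its upper part, 70 mm high, wall 4 mm (mouth 56 mm wide inside). Origin: centre of its underside, z up. A handle sticks out about 25 mm on its +y side, so grip it from above across its x axis (64 mm wide), 40 to 45 mm above the origin. Loose, 0.18 kg.
- filter: Steel drip filter, upright, open top. Boss below (8 mm high, 40 mm wide tapering out to 50) fits the cup's mouth; brim 88 mm wide, 8 to 11 mm above origin; chamber 56 mm wide outside (grip here, tips just above the brim), 51 inside, rim at 50 mm, inner floor at 14 mm. Origin: centre of boss's underside, z up; seated: 62 mm above the cup's origin. Loose, 0.12 kg.
- press: Dark steel press plate of the filter: perforated plate 44 mm wide, 5 mm thick, with thin stem and black knob 12 mm wide, 33 to 50 mm above the origin. Origin: centre of the plate's underside, z up. Seated, its origin is 14 mm above the filter's and the knob stands 14 mm above the chamber's rim: hold only the knob's top 11 mm and the tips stay out of the chamber. Loose, 0.06 kg.
- lid: Steel domed lid with black knob, open side down. Skirt 72 mm wide outside, 67 inside, 7 mm deep below the ledge that rests on the chamber's rim; hollow dome above (51 mm wide), its top at 34 mm; knob 14 mm wide, 38 to 52 mm above the origin. Origin: centre of the skirt's lower edge, z up; seated: 43 mm above the filter's origin. Loose, 0.07 kg.
- enamel_mug: Bystander: large white enamel mug with a handle, 85 x 115 mm, 92 mm high, standing at the left. Origin: centre of its underside. Not part of the coffee maker; leave it.
- spoon: Bystander: metal spoon, 193 x 41 x 14 mm, lying behind the work, roughly along y. Origin: under its middle. Leave it.
- matchbox: Bystander: small red matchbox, 37 x 53 x 16 mm, lying at the back. Origin: centre of its underside. Leave it. (On the wall behind hangs a water heater: its underside is 0.39 m above the worktop and 0.69 m ahead of the robot, from the middle to the right, and its knob sticks out to 0.65 m ahead at 0.55 m height; keep the wrist clear of it.)
Mind the look-alikes: they are no part of the job. What is shaped like the cup but orange is not meant. What is shaped like the lid but blue is not meant.

How it is judged:
On the way, in this order (a step that is already met when the one before it is completed fails the run):
1. the cup stands in the middle of the saucer, released (horizontal distance between cup and saucer below 0.012 m and z of cup in the frame of saucer between 0.003 and 0.009 m and angle between cup's own z axis and vertical below 0.07 rad and contact force between the fingers and cup below 0.1 N), for 0.2 s.
2. the filter body is seated on the cup, released (horizontal distance between filter and cup below 0.006 m and z of filter in the frame of cup between 0.058 and 0.066 m and angle between filter's own z axis and vertical below 0.07 rad and contact force between the fingers and filter below 0.1 N), for 0.2 s.
3. the press plate lies on the filter's floor, released (horizontal distance between press and filter below 0.006 m and z of press in the frame of filter between 0.011 and 0.018 m and angle between press's own z axis and vertical below 0.12 rad and contact force between the fingers and press below 0.1 N), for 0.2 s.
At the end, for the whole second after the job is handed in: Cup upright on the saucer's floor within 12 mm of its centre; filter seated level on the cup (6 mm), press plate flat on the filter's floor (6 mm), lid level on the filter's rim (7 mm); heights within 4 mm; all released and at rest (horizontal distance between cup and saucer below 0.012 m and z of cup in the frame of saucer between 0.003 and 0.009 m and angle between each of cup, filter's own z axis and vertical below 0.07 rad and horizontal distance between filter and cup below 0.006 m and z of filter in the frame of cup between 0.058 and 0.066 m and horizontal distance between press and filter below 0.006 m and z of press in the frame of filter between 0.011 and 0.018 m and angle between press's own z axis and vertical below 0.12 rad and horizontal distance between lid and filter below 0.007 m and z of lid in the frame of filter between 0.039 and 0.047 m and angle between lid's own z axis and vertical below 0.08 rad and linear speed of each of cup, filter, press, lid below 0.02 m/s); the robot touches nothing.
It fails at once if the mug, spoon or matchbox was moved by more than 25 mm (distance of any of enamel_mug, spoon, matchbox from where it was at the start of the episode above 0.025 m).
It fails at once if the cup was dropped or knocked hard onto the saucer (contact force between cup and saucer above 80 N).
It also fails if it takes over 128 s, if anything falls off the work surface, if the arm or the gripper's body presses on something with over 40 N, if the wrist force passes 120 N, or if a joint passes its speed limit or range.

## Working session

There is one attempt and no reset: what is moved stays moved. The work goes in short steps, Python scripts to look and compute and a tool call to move; the robot and the scene stay as the last step left them, time stands still between calls to the robot, and variables do not carry over. Pictures are saved under pics/ and viewed, at most 14 in all, crops included, and the job is handed in when it is done.

Besides the shell and the picture viewer there is one more tool, called after "Emit:" as name(argument=value, ...) on one line, values as JSON. jog_arm: Moves the arm, as the interface text tells. Its arguments: {"type":"object","properties":{"rows":{"type":"array","items":{"type":"object","properties":{"x":{"type":"number"},"y":{"type":"number"},"z":{"type":"number"},"rx":{"type":"number"},"ry":{"type":"number"},"rz":{"type":"number"},"hand":{"type":"number"}}}},"squeeze":{"type":"number"}},"required":["rows"]}

```bash
mkdir -p pics
cat > h.py <<'E'
import numpy as np, cv2
from plant import telemetry, cams, workorder, robot
def snap(n):
    c=cams.get_calibration(n); p,d=cams.snapshot(n); return p,d,c
def save(p,f,s=1.0): cv2.imwrite('pics/'+f,cv2.resize(p[:,:,::-1],None,fx=s,fy=s,interpolation=cv2.INTER_CUBIC))
def cloud(d,c):
    v,u=np.mgrid[:d.shape[0],:d.shape[1]]; K=np.array(c['mtx']);
    P=np.stack([(u-K[0,2])/K[0,0]*d,(v-K[1,2])/K[1,1]*d,d],-1)
    return (P-np.array(c['t']))@np.array(c['R'])
def ray(c,uv,z):
    K=np.array(c['mtx']);R=np.array(c['R']);t=np.array(c['t']);o=-R.T@t
    r=R.T@np.linalg.inv(K)@np.array([uv[0],uv[1],1.]); return o+r*(z-o[2])/r[2]
def proj(c,X):
    q=np.array(c['R'])@np.array(X)+np.array(c['t']); q=np.array(c['mtx'])@q; return q[:2]/q[2]
def circ(P):
    A=np.c_[2*P[:,:2],np.ones(len(P))]; s=np.linalg.lstsq(A,(P[:,:2]**2).sum(1),rcond=None)[0]
    return s[:2],np.sqrt(s[2]+s[0]**2+s[1]**2)
E
python3 - <<'E'
from h import *
print(telemetry.sense(), robot.grasp_offset)
for n in ['scene','side','wrist']:
    p,d,c=snap(n); save(p,n+'0.png',1.4); np.savez(n+'0.npz',p=p,d=d,**{k:np.array(v) for k,v in c.items()})
    print(n,-np.array(c['R']).T@np.array(c['t']),(d>0).mean())
E
```

```text
{'clock': 0.0, 'joint_positions': array([-1.3915058 ,  0.41800417, -0.01029454,  1.61415861,  0.00472999,
        1.11070142, -0.05297969]), 'qd': array([ 4.41334610e-04,  1.25578064e-03,  3.54612642e-04, -3.75266304e-05,
       -9.57818120e-06,  3.74306892e-04, -1.13294911e-03]), 'tau': array([-8.20305704e-04, -8.64441133e+01,  6.78341668e-01, -4.34907711e+01,
        1.89667958e-02,  7.24526995e-03, -5.43640670e-05]), 'eef_pos': array([0.13682385, 0.6094887 , 0.23064801]), 'ee_rot': array([-3.14034985e+00,  1.22601859e-04,  2.92083630e+00]), 'ft_force': array([-0.31901164,  0.36129691,  0.05147251]), 'torque': array([ 0.01784423, -0.00399729, -0.00063133]), 'finger_force': 0.0, 'grip_width': 0.0852894523215539} 0.0187
scene [-0.08616289 -0.49702347  0.68938017] 0.9958715986394557
side [-0.15841882  1.18464124  0.70681386] 0.9960076530612245
wrist [0.06351063 0.62638038 0.37329291] 0.9963222789115647
```

View pics/scene0.png

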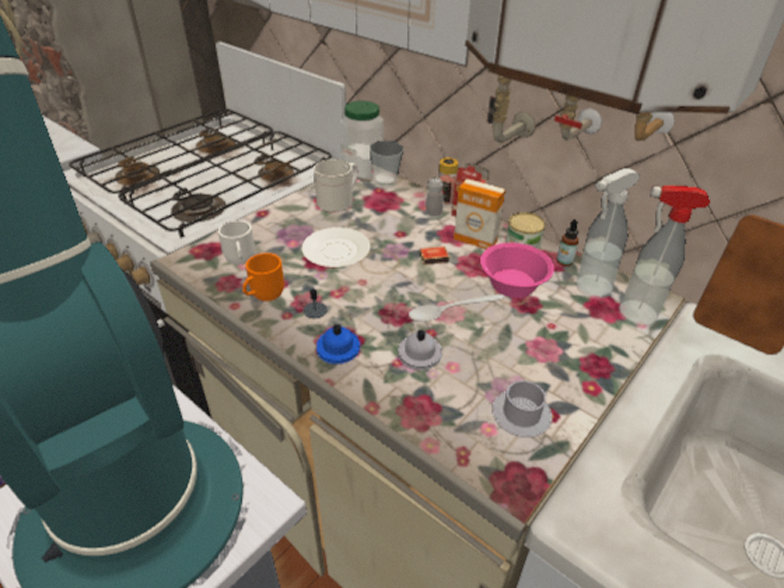

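View pics/side0.png

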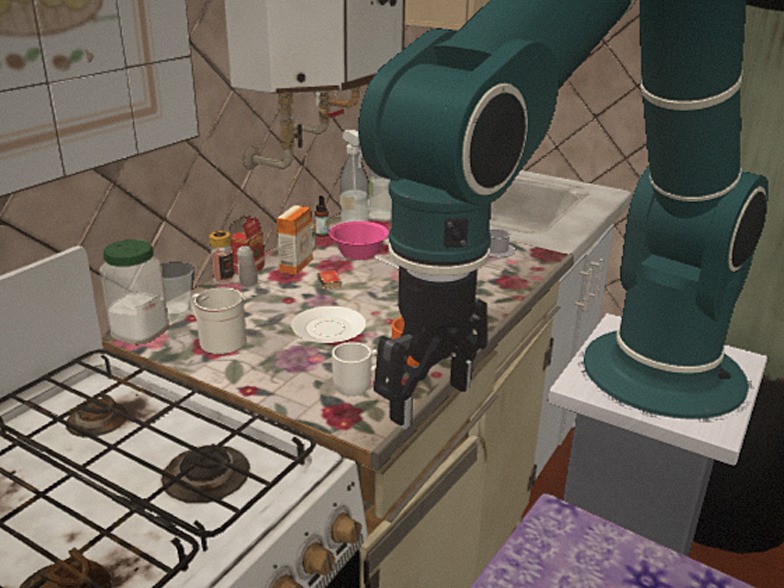

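Scene (shown pixels): cup candidates are the white cup (237,243, handle toward the viewer), the orange cup (265,277, look-alike) and the enamel mug (334,185). Lid candidates are steel (420,347) and blue (338,342). The press is at (315,303), filter (524,405), saucer (336,248). I choose the small white cup and the steel lid.

```bash
cat > m.py <<'E'
from h import *
def L(n):
    z=np.load(n+'0.npz'); return z['p'],z['d'],{k:z[k] for k in('mtx','R','t')}
if __name__=='__main__':
  for n,seeds in [('scene',dict(cup=(237,240),orange=(265,277),mug=(334,185),saucer=(336,246),press=(315,308),lid=(420,347),blue=(338,342),filter=(524,405),spoon=(425,312),mbox=(434,255))),('side',dict(cup=(352,370),saucer=(330,325),mug=(220,320)))]:
    p,d,c=L(n); P=cloud(d,c); z=P[...,2]
    m=((z>0.004)&(z<0.3)&(d>0)).astype(np.uint8); k,lab=cv2.connectedComponents(m,connectivity=4)
    for s,(u,v) in seeds.items():
        l=lab[int(v/1.4),int(u/1.4)]; Q=P[lab==l] if l else np.zeros((1,3))
        zt=np.percentile(Q[:,2],98); T=Q[Q[:,2]>zt-.006]
        print(n,s,len(Q),'zmax %.3f'%zt,'lo',Q.min(0).round(3),'hi',Q.max(0).round(3),'topctr',circ(T)[0].round(4),circ(T)[1].round(4))
p,d,c=L('scene'); save(p[150:225,140:220],'crop_cup.png',6)
E
python3 m.py
```

```text
scene cup 1454 zmax 0.068 lo [0.333 0.173 0.004] hi [0.455 0.367 0.071] topctr [0.4037 0.2676] 0.0723
scene orange 1454 zmax 0.068 lo [0.333 0.173 0.004] hi [0.455 0.367 0.071] topctr [0.4037 0.2676] 0.0723
scene mug 61087 zmax 0.293 lo [ 0.368 -0.564  0.004] hi [0.924 1.391 0.3  ] topctr [-0.0304  0.2559] 1.0382
scene saucer 9 zmax 0.006 lo [0.571 0.212 0.004] hi [0.585 0.223 0.007] topctr [0.5786 0.2179] 0.0057
scene press 60 zmax 0.049 lo [0.404 0.096 0.004] hi [0.426 0.112 0.05 ] topctr [0.4093 0.1003] 0.0042
scene lid 601 zmax 0.048 lo [ 0.417 -0.142  0.004] hi [ 0.489 -0.07   0.051] topctr [ 0.453 -0.106] 0.0052
scene blue 596 zmax 0.048 lo [ 0.337 -0.031  0.004] hi [0.409 0.042 0.051] topctr [0.3719 0.0047] 0.0054
scene filter 1303 zmax 0.049 lo [ 0.409 -0.345  0.005] hi [ 0.491 -0.257  0.051] topctr [ 0.4516 -0.301 ] 0.0267
scene spoon 1 zmax 0.000 lo [0. 0. 0.] hi [0. 0. 0.] topctr [-0.  0.] 0.0
scene mbox 204 zmax 0.016 lo [0.65  0.01  0.004] hi [0.714 0.072 0.017] topctr [0.6813 0.0392] 0.0195
side cup 957 zmax 0.070 lo [0.392 0.299 0.004] hi [0.455 0.373 0.073] topctr [0.4244 0.3382] 0.0296
side saucer 1002 zmax 0.016 lo [0.5   0.134 0.004] hi [0.639 0.276 0.019] topctr [0.5666 0.2056] 0.0615
side mug 40550 zmax 0.291 lo [ 0.37  -0.472  0.004] hi [0.926 0.879 0.3  ] topctr [0.9325 0.1731] 0.2527
```

View pics/crop_cup.png

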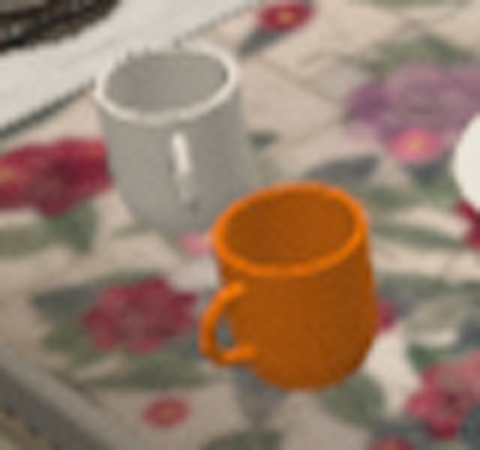

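The crop shows the white cup (170,130 in crop) with its handle facing the camera, and the orange one in front of it (290,285). Now the fine cup, handle and saucer measurements.

Run:
```python
from m import *
for n in('scene','side'):
    p,d,c=L(n);P=cloud(d,c);x,y,z=P[...,0],P[...,1],P[...,2]
    hsv=cv2.cvtColor(p,cv2.COLOR_RGB2HSV); w=hsv[...,1]<70
    near=np.hypot(x-.424,y-.337)<.075
    Q=P[near&w&(z>.063)&(z<.08)]; ce,r=circ(Q); print(n,'cup rim',len(Q),ce.round(4),r.round(4),Q[:,2].max())
    W=P[near&w&(z>.015)&(z<.055)]; rr=np.hypot(*(W[:,:2]-[.424,.337]).T); H=W[rr>.040]
    if len(H): print('handle',len(H),H.mean(0).round(4),np.degrees(np.arctan2(H[:,1]-.337,H[:,0]-.424)).round())
    S=P[(np.hypot(x-.569,y-.205)<.08)&(z>.012)&(z<.022)]; ce,r=circ(S);print('saucer rim',len(S),ce.round(4),r.round(4))
    # saucer white mask -> contour ellipse rays at z=.015
    m=((hsv[...,1]<60)&(hsv[...,2]>150)&(np.hypot(x-.569,y-.205)<.08)&(z>.003)).astype(np.uint8)
    cs=max(cv2.findContours(m,0,1)[0],key=len)[:,0]
    R=np.array([ray(c,q,.016) for q in cs]); 
    ce,r=circ(R); print('saucer contour',ce.round(4),r.round(4))
    Kn=P[(np.hypot(x-.41,y-.101)<.05)&(z>.04)&(z<.06)&(hsv[...,2]<90)]
    if len(Kn):print('press knob',len(Kn),Kn.mean(0).round(4),Kn.min(0).round(3),Kn.max(0).round(3))
    m=np.hypot(x-.41,y-.101)<.07
    D=P[m&(hsv[...,2]<95)&(z<.012)]
    if len(D): print('plate',len(D),D.min(0).round(3),D.max(0).round(3))
```

```text
scene cup rim 110 [0.4227 0.3336] 0.0299 0.06925683628648727
handle 25 [0.3961 0.2899 0.0439] [-119. -123. -120. -117. -123. -121. -118. -124. -121. -118. -124. -122.
 -119. -122. -120. -123. -120. -117. -123. -121. -118. -124. -121. -118.
 -121.]
saucer rim 192 [0.5648 0.202 ] 0.0653
saucer contour [0.5638 0.2005] 0.0668
press knob 20 [0.4093 0.0997 0.0464] [0.404 0.096 0.04 ] [0.415 0.106 0.05 ]
plate 177 [ 0.346  0.043 -0.874] [0.454 0.155 0.012]
side cup rim 188 [0.4242 0.3382] 0.0297 0.0726172569144662
handle 4 [0.4026 0.301  0.036 ] [-122. -118. -120. -123.]
saucer rim 295 [0.5665 0.2061] 0.0636
saucer contour [0.5664 0.2066] 0.0669
plate 14 [ 0.373  0.036 -0.398] [ 0.434  0.045 -0.282]
```

Emit:
jog_arm(rows=[{"x": 28.65, "y": -27.4, "z": 2, "rz": -1.874, "hand": 8.5}, {"x": 28.65, "y": -27.4, "z": 2, "rz": -1.874}, {"x": 28.65, "y": -27.4, "z": 2, "rz": -1.874}, {"x": 28.65, "y": -27.4, "z": 2, "rz": -1.874}, {"x": 28.65, "y": -27.4, "z": 2, "rz": -1.874}, {"x": 28.65, "y": -27.4, "z": 2, "rz": -1.874}, {"x": 28.65, "y": -27.4, "z": 2, "rz": -1.874}, {"x": 28.65, "y": -27.4, "z": 2, "rz": -1.874}, {"x": 28.65, "y": -27.4, "z": 2, "rz": -1.874}, {"x": 28.65, "y": -27.4, "z": 2, "rz": -1.874}, {"x": 28.65, "y": -27.4, "z": 2, "rz": -1.874}, {"x": 28.65, "y": -27.4, "z": 2, "rz": -1.874}, {"x": 28.65, "y": -27.4, "z": 2, "rz": -1.874}, {"x": 28.65, "y": -27.4, "z": 2, "rz": -1.874}, {"x": 28.65, "y": -27.4, "z": 2, "rz": -1.874}, {"x": 28.65, "y": -27.4, "z": 2, "rz": -1.874}, {"x": 28.65, "y": -27.4, "z": 2, "rz": -1.874}, {"x": 28.65, "y": -27.4, "z": 2, "rz": -1.874}, {"x": 28.65, "y": -27.4, "z": 2, "rz": -1.874}])

```text
invalid input at $.rows[0]: expected keys x, y, z, rx, ry, rz, hand
```

```bash
cat > w.py <<'E'
from h import *
def grab(name,s=1.0):
    p,d,c=snap('wrist'); save(p,name,s); P=cloud(d,c); return p,d,c,P
def rim(P,guess,rad,z0,z1,band=.02):
    x,y,z=P[...,0],P[...,1],P[...,2]; r=np.hypot(x-guess[0],y-guess[1])
    Q=P[(r<rad+band)&(z>z0)&(z<z1)]; ce,R=circ(Q)
    e=np.abs(np.hypot(*(Q[:,:2]-ce).T)-R); Q=Q[e<np.percentile(e,90)]; ce,R=circ(Q)
    return len(Q),ce.round(4),R.round(4),np.median(Q[:,2]).round(4)
E
python3 - <<'E'
from w import *
s=telemetry.sense(); print(s['clock'],s['eef_pos'],s['ee_rot'],s['joint_positions'].round(2))
p,d,c,P=grab('w1.png')
print('cup',rim(P,(.4235,.336),.032,.062,.08))
S=P[...,2]; print('saucer',rim(P,(.566,.204),.07,.011,.022))
E
```

```text
0.15 [0.13682386 0.60957824 0.23079866] [-3.14064821e+00  8.15390972e-05  2.92083630e+00] [-1.39  0.42 -0.01  1.61  0.    1.11 -0.05]
cup (92, array([0.4119, 0.3349]), np.float64(0.0171), np.float64(0.0671))Traceback (most recent call last):
  File "<stdin>", line 5, in <module>
  File "w.py", line 7, in rim
    e=np.abs(np.hypot(*(Q[:,:2]-ce).T)-R); Q=Q[e<np.percentile(e,90)]; ce,R=circ(Q)
                                                 ~~~~~~~~~~~~~^^^^^^
    return _quantile_unchecked(
        a, q, axis, out, overwrite_input, method, keepdims, weights)
    return _ureduce(a,
                    func=_quantile_ureduce_func,
    ...<5 lines>...
                    overwrite_input=overwrite_input,
                    method=method)
    r = func(a, **kwargs)
    result = _quantile(arr,
                       quantiles=q,
    ...<2 lines>...
                       out=out,
                       weights=wgt)
    slices_having_nans = np.isnan(arr[-1, ...])
                                  ~~~^^^^^^^^^
IndexError: index -1 is out of bounds for axis 0 with size 0
```

View pics/w1.png

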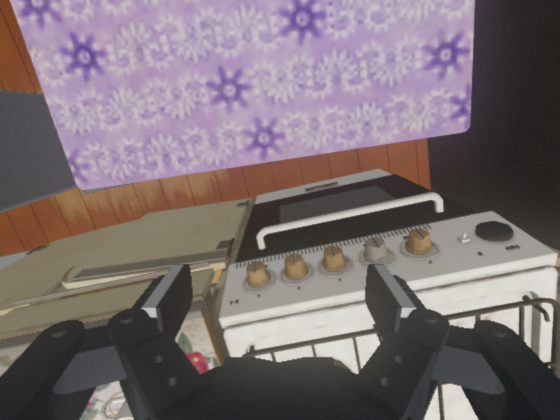

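The arm did not move, since rows need all seven keys. The wrist picture shows the stove front (knobs at 335,258): this camera looks out along tool +x, not under the TCP. I repeat the move with full rows.

Emit:
jog_arm(rows=[{"x": 28.65, "y": -27.4, "z": -5, "rx": 0, "ry": 0, "rz": -1.874, "hand": 8.5}, {"x": 28.65, "y": -27.4, "z": -5, "rx": 0, "ry": 0, "rz": -1.874, "hand": 8.5}, {"x": 28.65, "y": -27.4, "z": -5, "rx": 0, "ry": 0, "rz": -1.874, "hand": 8.5}, {"x": 28.65, "y": -27.4, "z": -5, "rx": 0, "ry": 0, "rz": -1.874, "hand": 8.5}, {"x": 28.65, "y": -27.4, "z": -5, "rx": 0, "ry": 0, "rz": -1.874, "hand": 8.5}, {"x": 28.65, "y": -27.4, "z": -5, "rx": 0, "ry": 0, "rz": -1.874, "hand": 8.5}, {"x": 28.65, "y": -27.4, "z": -5, "rx": 0, "ry": 0, "rz": -1.874, "hand": 8.5}, {"x": 28.65, "y": -27.4, "z": -5, "rx": 0, "ry": 0, "rz": -1.874, "hand": 8.5}, {"x": 28.65, "y": -27.4, "z": -5, "rx": 0, "ry": 0, "rz": -1.874, "hand": 8.5}, {"x": 28.65, "y": -27.4, "z": -5, "rx": 0, "ry": 0, "rz": -1.874, "hand": 8.5}, {"x": 28.65, "y": -27.4, "z": -5, "rx": 0, "ry": 0, "rz": -1.874, "hand": 8.5}, {"x": 28.65, "y": -27.4, "z": -5, "rx": 0, "ry": 0, "rz": -1.874, "hand": 8.5}, {"x": 28.65, "y": -27.4, "z": -5, "rx": 0, "ry": 0, "rz": -1.874, "hand": 8.5}, {"x": 28.65, "y": -27.4, "z": -5, "rx": 0, "ry": 0, "rz": -1.874, "hand": 8.5}, {"x": 28.65, "y": -27.4, "z": -5, "rx": 0, "ry": 0, "rz": -1.874, "hand": 8.5}, {"x": 28.65, "y": -27.4, "z": -5, "rx": 0, "ry": 0, "rz": -1.874, "hand": 8.5}, {"x": 28.65, "y": -27.4, "z": -5, "rx": 0, "ry": 0, "rz": -1.874, "hand": 8.5}, {"x": 28.65, "y": -27.4, "z": -5, "rx": 0, "ry": 0, "rz": -1.874, "hand": 8.5}, {"x": 28.65, "y": -27.4, "z": -5, "rx": 0, "ry": 0, "rz": -1.874, "hand": 8.5}, {"x": 28.65, "y": -27.4, "z": -5, "rx": 0, "ry": 0, "rz": -1.874, "hand": 8.5}])

```text
clock: 1.87
eef_pos: [0.4234, 0.3358, 0.1813]
ee_rot: [-3.141, -0.0, 1.049]
ft_force: [-0.4, 0.4, -0.8]
grip_width: 0.0851
finger_force: 0.0
```

Run:
```python
from w import *
s=telemetry.sense(); print(s['clock'],s['eef_pos'],s['ee_rot'],s['joint_positions'].round(2))
p,d,c,P=grab('w2.png')
save(snap('side')[0][200:320,220:360],'s2.png',5)
try: print('saucer',rim(P,(.566,.204),.07,.011,.022)); print('cup',rim(P,(.4235,.336),.032,.062,.08))
except Exception as e: print(e)
```

```text
1.8667 [0.4234343  0.33575585 0.18129401] [-3.14142397e+00 -8.10556797e-05  1.04866931e+00] [-1.13  0.35  0.49  1.89 -0.2   0.95 -1.07]
saucer (4331, array([0.5691, 0.204 ]), np.float64(0.0623), np.float64(0.0142))
cup (1046, array([0.4274, 0.3364]), np.float64(0.0296), np.float64(0.0696))
```

View pics/s2.png

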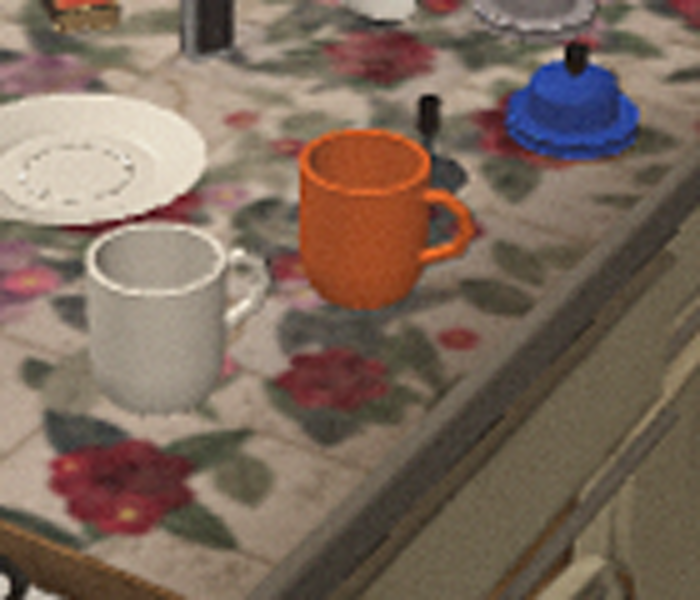

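Side crop: the white cup (155,315) stands clear of the orange one (365,220), its handle pointing toward the orange cup. All three cameras agree on its pose to within a few mm. Descending.

Emit:
jog_arm(squeeze=35, rows=[{"x": 0.2, "y": 0, "z": -4, "rx": 0, "ry": 0, "rz": 0, "hand": 8.5}, {"x": 0.2, "y": 0, "z": -8, "rx": 0, "ry": 0, "rz": 0, "hand": 8.5}, {"x": 0.2, "y": 0, "z": -10, "rx": 0, "ry": 0, "rz": 0, "hand": 8.5}, {"x": 0.2, "y": 0, "z": -12, "rx": 0, "ry": 0, "rz": 0, "hand": 8.5}, {"x": 0.2, "y": 0, "z": -14, "rx": 0, "ry": 0, "rz": 0, "hand": 8.5}, {"x": 0.2, "y": 0, "z": -16, "rx": 0, "ry": 0, "rz": 0, "hand": 8.5}, {"x": 0.2, "y": 0, "z": -16, "rx": 0, "ry": 0, "rz": 0, "hand": 8.5}, {"x": 0.2, "y": 0, "z": -16, "rx": 0, "ry": 0, "rz": 0, "hand": 8.5}, {"x": 0.2, "y": 0, "z": -16, "rx": 0, "ry": 0, "rz": 0, "hand": 5.8}, {"x": 0.2, "y": 0, "z": -16, "rx": 0, "ry": 0, "rz": 0, "hand": 5.8}, {"x": 0.2, "y": 0, "z": -16, "rx": 0, "ry": 0, "rz": 0, "hand": 5.8}, {"x": 0.2, "y": 0, "z": -16, "rx": 0, "ry": 0, "rz": 0, "hand": 5.8}, {"x": 0.2, "y": 0, "z": -16, "rx": 0, "ry": 0, "rz": 0, "hand": 5.8}, {"x": 0.2, "y": 0, "z": -16, "rx": 0, "ry": 0, "rz": 0, "hand": 5.8}, {"x": 0.2, "y": 0, "z": -16, "rx": 0, "ry": 0, "rz": 0, "hand": 5.8}, {"x": 0.2, "y": 0, "z": -16, "rx": 0, "ry": 0, "rz": 0, "hand": 5.8}])

```text
clock: 3.3
eef_pos: [0.426, 0.3363, 0.0227]
ee_rot: [3.141, -0.002, 1.047]
ft_force: [-1.0, -0.7, 7.3]
grip_width: 0.0621
finger_force: 37.1
```

Emit:
jog_arm(rows=[{"x": 0, "y": 0, "z": 1.5, "rx": 0, "ry": 0, "rz": 0, "hand": 5.8}, {"x": 0, "y": 0, "z": 3, "rx": 0, "ry": 0, "rz": 0, "hand": 5.8}, {"x": 0, "y": 0, "z": 5, "rx": 0, "ry": 0, "rz": 0, "hand": 5.8}, {"x": 0, "y": 0, "z": 7, "rx": 0, "ry": 0, "rz": 0, "hand": 5.8}, {"x": 2, "y": -2, "z": 7, "rx": 0, "ry": 0, "rz": 0, "hand": 5.8}, {"x": 4, "y": -4, "z": 7, "rx": 0, "ry": 0, "rz": 0, "hand": 5.8}, {"x": 6, "y": -6, "z": 7, "rx": 0, "ry": 0, "rz": 0, "hand": 5.8}, {"x": 8, "y": -8, "z": 7, "rx": 0, "ry": 0, "rz": 0, "hand": 5.8}, {"x": 10, "y": -10, "z": 7, "rx": 0, "ry": 0, "rz": 0, "hand": 5.8}, {"x": 12, "y": -11.5, "z": 7, "rx": 0, "ry": 0, "rz": 0, "hand": 5.8}, {"x": 14.2, "y": -13.2, "z": 7, "rx": 0, "ry": 0, "rz": 0, "hand": 5.8}, {"x": 14.2, "y": -13.2, "z": 7, "rx": 0, "ry": 0, "rz": 0, "hand": 5.8}, {"x": 14.2, "y": -13.2, "z": 7, "rx": 0, "ry": 0, "rz": 0, "hand": 5.8}])

```text
clock: 4.38
eef_pos: [0.5684, 0.2025, 0.0921]
ee_rot: [3.141, -0.001, 1.044]
ft_force: [-1.6, 0.1, -2.4]
grip_width: 0.062
finger_force: 39.9
```

Run:
```python
from w import *
s=telemetry.sense(); print(s['clock'],s['eef_pos'],s['ft_force'])
p,d,c,P=grab('w3.png')
p2,d2,c2=snap('scene');Q=cloud(d2,c2); save(p2[140:220,190:300],'sc3.png',5)
for n,PP in(('w',P),('s',Q)):
  try: print(n,'cup',rim(PP,(.567,.204),.032,.125,.155)); print(n,'saucer',rim(PP,(.567,.204),.07,.011,.022))
  except Exception as e: print(e)
```

```text
4.3833 [0.5684124  0.20249689 0.09207097] [-1.56737747  0.13530743 -2.42040184]
w cup (11994, array([0.5633, 0.1995]), np.float64(0.0387), np.float64(0.1393))
w saucer (6314, array([0.5697, 0.2048]), np.float64(0.0618), np.float64(0.0142))
s cup (324, array([0.5624, 0.2012]), np.float64(0.0337), np.float64(0.134))
s saucer (211, array([0.5652, 0.2023]), np.float64(0.0649), np.float64(0.0128))
```

View pics/sc3.png

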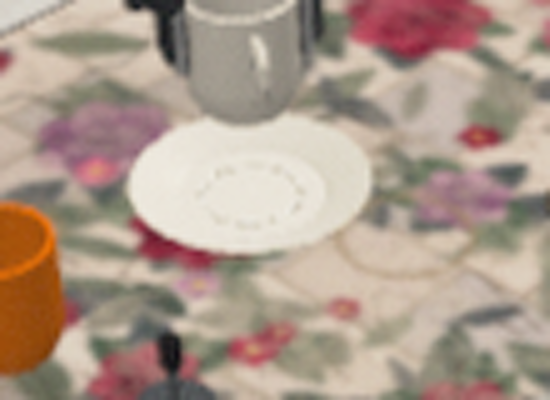

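The cup is level in the gripper above the saucer's centre. Lowering, slowly at the end.

Emit:
jog_arm(rows=[{"x": 0, "y": 0, "z": -2, "rx": 0, "ry": 0, "rz": 0, "hand": 5.8}, {"x": 0, "y": 0, "z": -4, "rx": 0, "ry": 0, "rz": 0, "hand": 5.8}, {"x": 0, "y": 0, "z": -5, "rx": 0, "ry": 0, "rz": 0, "hand": 5.8}, {"x": 0, "y": 0, "z": -5.5, "rx": 0, "ry": 0, "rz": 0, "hand": 5.8}, {"x": 0, "y": 0, "z": -5.8, "rx": 0, "ry": 0, "rz": 0, "hand": 5.8}, {"x": 0, "y": 0, "z": -5.9, "rx": 0, "ry": 0, "rz": 0, "hand": 5.8}, {"x": 0, "y": 0, "z": -6.0, "rx": 0, "ry": 0, "rz": 0, "hand": 5.8}, {"x": 0, "y": 0, "z": -6.1, "rx": 0, "ry": 0, "rz": 0, "hand": 5.8}, {"x": 0, "y": 0, "z": -6.2, "rx": 0, "ry": 0, "rz": 0, "hand": 5.8}, {"x": 0, "y": 0, "z": -6.25, "rx": 0, "ry": 0, "rz": 0, "hand": 5.8}, {"x": 0, "y": 0, "z": -6.25, "rx": 0, "ry": 0, "rz": 0, "hand": 5.8}])

```text
clock: 5.4
eef_pos: [0.5674, 0.2038, 0.0289]
ee_rot: [-3.142, -0.0, 1.047]
ft_force: [-0.5, -0.0, -2.6]
grip_width: 0.0624
finger_force: 39.8
```

Emit:
jog_arm(rows=[{"x": 0, "y": 0, "z": -0.05, "rx": 0, "ry": 0, "rz": 0, "hand": 5.8}, {"x": 0, "y": 0, "z": -0.1, "rx": 0, "ry": 0, "rz": 0, "hand": 5.8}, {"x": 0, "y": 0, "z": -0.15, "rx": 0, "ry": 0, "rz": 0, "hand": 5.8}, {"x": 0, "y": 0, "z": -0.15, "rx": 0, "ry": 0, "rz": 0, "hand": 5.8}])

```text
clock: 5.73
eef_pos: [0.5675, 0.2039, 0.0287]
ee_rot: [-3.141, -0.001, 1.047]
ft_force: [-11.3, -2.9, 26.0]
grip_width: 0.0623
finger_force: 42.4
```

Contact at 26 N, so I release and lift.

Emit:
jog_arm(rows=[{"x": 0, "y": 0, "z": 0.1, "rx": 0, "ry": 0, "rz": 0, "hand": 5.8}, {"x": 0, "y": 0, "z": 0.1, "rx": 0, "ry": 0, "rz": 0, "hand": 7}, {"x": 0, "y": 0, "z": 0.1, "rx": 0, "ry": 0, "rz": 0, "hand": 8.5}, {"x": 0, "y": 0, "z": 0.1, "rx": 0, "ry": 0, "rz": 0, "hand": 8.5}, {"x": 0, "y": 0, "z": 0.1, "rx": 0, "ry": 0, "rz": 0, "hand": 8.5}, {"x": 0, "y": 0, "z": 2, "rx": 0, "ry": 0, "rz": 0, "hand": 8.5}, {"x": 0, "y": 0, "z": 5, "rx": 0, "ry": 0, "rz": 0, "hand": 8.5}, {"x": 0, "y": 0, "z": 9, "rx": 0, "ry": 0, "rz": 0, "hand": 8.5}, {"x": 0, "y": 0, "z": 13, "rx": 0, "ry": 0, "rz": 0, "hand": 8.5}, {"x": 0, "y": 0, "z": 15, "rx": 0, "ry": 0, "rz": 0, "hand": 8.5}, {"x": 0, "y": 0, "z": 15, "rx": 0, "ry": 0, "rz": 0, "hand": 8.5}, {"x": 0, "y": 0, "z": 15, "rx": 0, "ry": 0, "rz": 0, "hand": 8.5}])

```text
clock: 6.73
eef_pos: [0.5678, 0.2041, 0.1784]
ee_rot: [3.141, -0.002, 1.047]
ft_force: [-0.2, -0.2, -0.1]
grip_width: 0.0852
finger_force: 0.0
```

Run:
```python
from w import *
s=telemetry.sense(); print(s['clock'],s['eef_pos'],s['ee_rot'],s['joint_positions'].round(2))
p,d,c,P=grab('w4.png'); save(p,'w4.png')
p2,d2,c2=snap('scene');Q=cloud(d2,c2)
p3,d3,c3=snap('side');Q3=cloud(d3,c3)
for n,PP in(('w',P),('s',Q),('side',Q3)):
  try: print(n,'saucer',rim(PP,(.567,.204),.07,.011,.022)); print(n,'cup',rim(PP,(.567,.204),.032,.07,.085)); 
  except Exception as e: print(e)
  x,y,z=PP[...,0],PP[...,1],PP[...,2]
  try: print(n,'filter',rim(PP,(.4516,-.301),.028,.046,.056))
  except Exception as e: print(e)
```

```text
6.7333 [0.56779243 0.20412771 0.17835295] [ 3.14071044e+00 -1.94873721e-03  1.04700280e+00] [-0.77  0.47  0.5   1.74 -0.26  1.   -0.7 ]
w saucer (5525, array([0.5698, 0.2045]), np.float64(0.0601), np.float64(0.0142))
w cup (1027, array([0.5683, 0.2043]), np.float64(0.0295), np.float64(0.0757))
index -1 is out of bounds for axis 0 with size 0
s saucer (234, array([0.5667, 0.2035]), np.float64(0.0621), np.float64(0.013))
s cup (81, array([0.5634, 0.202 ]), np.float64(0.0298), np.float64(0.073))
s filter (108, array([ 0.4519, -0.3011]), np.float64(0.0269), np.float64(0.0482))
side saucer (305, array([0.5686, 0.2042]), np.float64(0.0607), np.float64(0.0137))
side cup (108, array([0.5654, 0.2061]), np.float64(0.03), np.float64(0.0733))
side filter (39, array([ 0.4519, -0.2968]), np.float64(0.027), np.float64(0.0482))
```

View pics/w4.png

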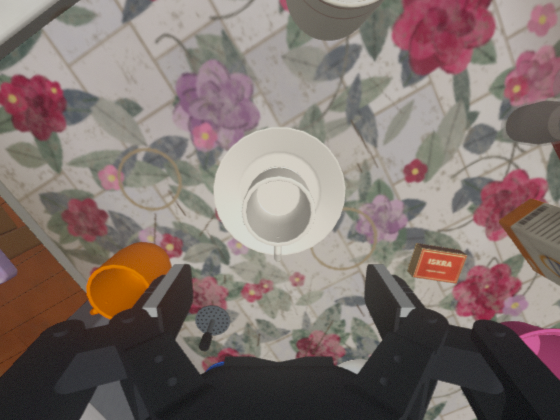

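The picture shows the cup standing in the saucer (280,205), about 2 mm off centre by the measurements. Step 1 is done. On to the filter.

Emit:
jog_arm(rows=[{"x": -1, "y": -4, "z": 0, "rx": 0, "ry": 0, "rz": 0, "hand": 8.5}, {"x": -11.6, "y": -50.3, "z": 0, "rx": 0, "ry": 0, "rz": 0, "hand": 8.5}, {"x": -11.6, "y": -50.3, "z": 0, "rx": 0, "ry": 0, "rz": 0, "hand": 8.5}, {"x": -11.6, "y": -50.3, "z": 0, "rx": 0, "ry": 0, "rz": 0, "hand": 8.5}, {"x": -11.6, "y": -50.3, "z": 0, "rx": 0, "ry": 0, "rz": 0, "hand": 8.5}, {"x": -11.6, "y": -50.3, "z": 0, "rx": 0, "ry": 0, "rz": 0, "hand": 8.5}, {"x": -11.6, "y": -50.3, "z": 0, "rx": 0, "ry": 0, "rz": 0, "hand": 8.5}, {"x": -11.6, "y": -50.3, "z": 0, "rx": 0, "ry": 0, "rz": 0, "hand": 8.5}, {"x": -11.6, "y": -50.3, "z": 0, "rx": 0, "ry": 0, "rz": 0, "hand": 8.5}, {"x": -11.6, "y": -50.3, "z": 0, "rx": 0, "ry": 0, "rz": 0, "hand": 8.5}, {"x": -11.6, "y": -50.3, "z": 0, "rx": 0, "ry": 0, "rz": 0, "hand": 8.5}, {"x": -11.6, "y": -50.3, "z": 0, "rx": 0, "ry": 0, "rz": 0, "hand": 8.5}, {"x": -11.6, "y": -50.3, "z": 0, "rx": 0, "ry": 0, "rz": 0, "hand": 8.5}, {"x": -11.6, "y": -50.3, "z": 0, "rx": 0, "ry": 0, "rz": 0, "hand": 8.5}, {"x": -11.6, "y": -50.3, "z": 0, "rx": 0, "ry": 0, "rz": 0, "hand": 8.5}, {"x": -11.6, "y": -50.3, "z": 0, "rx": 0, "ry": 0, "rz": 0, "hand": 8.5}, {"x": -11.6, "y": -50.3, "z": 0, "rx": 0, "ry": 0, "rz": 0, "hand": 8.5}])

```text
clock: 8.3
eef_pos: [0.4517, -0.298, 0.1768]
ee_rot: [-3.141, -0.0, 1.048]
ft_force: [0.2, 0.3, -0.2]
grip_width: 0.0852
finger_force: 0.0
```

Run:
```python
from w import *
s=telemetry.sense(); print(s['clock'],s['eef_pos'],s['ee_rot'],s['joint_positions'].round(2))
p,d,c,P=grab('w5.png')
print(rim(P,(.452,-.299),.028,.046,.056))
print(rim(P,(.452,-.299),.028,.048,.056,.006))
```

```text
8.3 [ 0.4516688  -0.29803325  0.17675612] [-3.14053625e+00 -7.16236358e-05  1.04834987e+00] [-0.01  0.39  0.67  1.89 -0.29  0.95  0.27]
(585, array([ 0.4555, -0.3   ]), np.float64(0.0266), np.float64(0.0498))
(535, array([ 0.4554, -0.3002]), np.float64(0.0268), np.float64(0.0499))
```

Emit:
jog_arm(squeeze=30, rows=[{"x": 0.3, "y": -0.2, "z": -4, "rx": 0, "ry": 0, "rz": 0, "hand": 8.5}, {"x": 0.3, "y": -0.2, "z": -8, "rx": 0, "ry": 0, "rz": 0, "hand": 8.5}, {"x": 0.3, "y": -0.2, "z": -11, "rx": 0, "ry": 0, "rz": 0, "hand": 8.5}, {"x": 0.3, "y": -0.2, "z": -14, "rx": 0, "ry": 0, "rz": 0, "hand": 8.5}, {"x": 0.3, "y": -0.2, "z": -16, "rx": 0, "ry": 0, "rz": 0, "hand": 8.5}, {"x": 0.3, "y": -0.2, "z": -16.5, "rx": 0, "ry": 0, "rz": 0, "hand": 8.5}, {"x": 0.3, "y": -0.2, "z": -16.5, "rx": 0, "ry": 0, "rz": 0, "hand": 8.5}, {"x": 0.3, "y": -0.2, "z": -16.5, "rx": 0, "ry": 0, "rz": 0, "hand": 5.0}, {"x": 0.3, "y": -0.2, "z": -16.5, "rx": 0, "ry": 0, "rz": 0, "hand": 5.0}, {"x": 0.3, "y": -0.2, "z": -16.5, "rx": 0, "ry": 0, "rz": 0, "hand": 5.0}, {"x": 0.3, "y": -0.2, "z": -16.5, "rx": 0, "ry": 0, "rz": 0, "hand": 5.0}, {"x": 0.3, "y": -0.2, "z": -16.5, "rx": 0, "ry": 0, "rz": 0, "hand": 5.0}, {"x": 0.3, "y": -0.2, "z": -16.5, "rx": 0, "ry": 0, "rz": 0, "hand": 5.0}, {"x": 0.3, "y": -0.2, "z": -16.5, "rx": 0, "ry": 0, "rz": 0, "hand": 5.0}, {"x": 0.3, "y": -0.2, "z": -16.5, "rx": 0, "ry": 0, "rz": 0, "hand": 5.0}])

```text
clock: 9.6
eef_pos: [0.4553, -0.3014, 0.0139]
ee_rot: [3.139, -0.001, 1.047]
ft_force: [-2.0, 1.7, 10.7]
grip_width: 0.0563
finger_force: 29.8
```

Emit:
jog_arm(rows=[{"x": 0, "y": 0, "z": 2, "rx": 0, "ry": 0, "rz": 0, "hand": 5.0}, {"x": 0, "y": 0, "z": 5, "rx": 0, "ry": 0, "rz": 0, "hand": 5.0}, {"x": 0, "y": 0, "z": 9, "rx": 0, "ry": 0, "rz": 0, "hand": 5.0}, {"x": 0, "y": 0, "z": 12, "rx": 0, "ry": 0, "rz": 0, "hand": 5.0}, {"x": 0.5, "y": 2, "z": 14, "rx": 0, "ry": 0, "rz": 0, "hand": 5.0}, {"x": 1.5, "y": 5, "z": 14, "rx": 0, "ry": 0, "rz": 0, "hand": 5.0}, {"x": 2.4, "y": 9, "z": 14, "rx": 0, "ry": 0, "rz": 0, "hand": 5.0}, {"x": 3.3, "y": 13, "z": 14, "rx": 0, "ry": 0, "rz": 0, "hand": 5.0}, {"x": 4.2, "y": 17, "z": 14, "rx": 0, "ry": 0, "rz": 0, "hand": 5.0}, {"x": 5, "y": 21, "z": 14, "rx": 0, "ry": 0, "rz": 0, "hand": 5.0}, {"x": 6, "y": 25, "z": 14, "rx": 0, "ry": 0, "rz": 0, "hand": 5.0}, {"x": 7, "y": 29, "z": 14, "rx": 0, "ry": 0, "rz": 0, "hand": 5.0}, {"x": 8, "y": 33, "z": 14, "rx": 0, "ry": 0, "rz": 0, "hand": 5.0}, {"x": 9, "y": 37, "z": 14, "rx": 0, "ry": 0, "rz": 0, "hand": 5.0}, {"x": 10, "y": 41, "z": 14, "rx": 0, "ry": 0, "rz": 0, "hand": 5.0}, {"x": 10.5, "y": 45, "z": 14, "rx": 0, "ry": 0, "rz": 0, "hand": 5.0}, {"x": 11, "y": 48, "z": 14, "rx": 0, "ry": 0, "rz": 0, "hand": 5.0}, {"x": 11.3, "y": 50.5, "z": 14, "rx": 0, "ry": 0, "rz": 0, "hand": 5.0}, {"x": 11.3, "y": 50.5, "z": 14, "rx": 0, "ry": 0, "rz": 0, "hand": 5.0}, {"x": 11.3, "y": 50.5, "z": 14, "rx": 0, "ry": 0, "rz": 0, "hand": 5.0}])

```text
clock: 11.27
eef_pos: [0.5672, 0.2053, 0.153]
ee_rot: [3.141, -0.001, 1.049]
ft_force: [0.7, -0.3, -0.4]
grip_width: 0.0558
finger_force: 32.8
```

Run:
```python
from w import *
s=telemetry.sense(); e=s['eef_pos'];print(s['clock'],e,s['ee_rot'],s['ft_force'])
p,d,c,P=grab('w6.png')
z=.05+e[2]-.0139
print('filter',z,rim(P,e,.028,z-.004,z+.006,.006))
for n in('scene','side'):
  p2,d2,c2=snap(n);Q=cloud(d2,c2); save(p2,n+'6.png')
  print(n,'filter',rim(Q,e,.028,z-.004,z+.006,.006))
  print(n,'cup',rim(Q,(.567,.204),.032,.07,.085))
  uv=proj(c2,[e[0],e[1],.12]).astype(int); print(uv); save(p2[max(uv[1]-50,0):uv[1]+60,uv[0]-60:uv[0]+60],n+'6c.png',4)
a=cv2.imread('pics/scene6c.png');b=cv2.imread('pics/side6c.png');h=min(len(a),len(b));cv2.imwrite('pics/pair6.png',cv2.resize(np.hstack([a[:h],b[:h]]),(800,int(800*h/(a.shape[1]+b.shape[1])))))
```

```text
11.2667 [0.56721483 0.20527118 0.15295736] [ 3.14119757e+00 -7.20824584e-04  1.04935904e+00] [ 0.67445687 -0.30030541 -0.42417772]
filter 0.18905736174689555 (3957, array([0.5683, 0.2065]), np.float64(0.027), np.float64(0.1887))
scene filter (62, array([0.5649, 0.2017]), np.float64(0.0276), np.float64(0.1869))
scene cup (81, array([0.5637, 0.2024]), np.float64(0.0299), np.float64(0.0727))
[237 143]
side filter (58, array([0.5663, 0.2049]), np.float64(0.0283), np.float64(0.1886))
side cup (103, array([0.565 , 0.2062]), np.float64(0.0299), np.float64(0.074))
[233 194]
```

View pics/pair6.png

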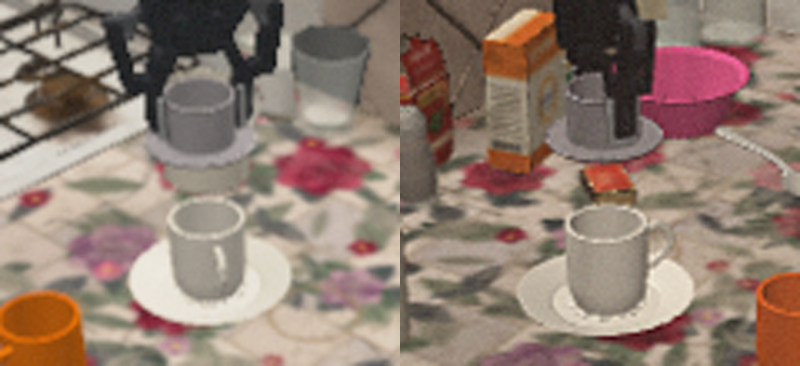

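Left (scene) and right (side): the filter is held level (200,115 / 605,115), centred above the cup (205,245 / 605,255) to about 1 mm. Lowering.

Emit:
jog_arm(rows=[{"x": 0, "y": 0, "z": -2, "rx": 0, "ry": 0, "rz": 0, "hand": 5.0}, {"x": 0, "y": 0, "z": -4, "rx": 0, "ry": 0, "rz": 0, "hand": 5.0}, {"x": 0, "y": 0, "z": -5.5, "rx": 0, "ry": 0, "rz": 0, "hand": 5.0}, {"x": 0, "y": 0, "z": -6, "rx": 0, "ry": 0, "rz": 0, "hand": 5.0}, {"x": 0, "y": 0, "z": -6.2, "rx": 0, "ry": 0, "rz": 0, "hand": 5.0}, {"x": 0, "y": 0, "z": -6.4, "rx": 0, "ry": 0, "rz": 0, "hand": 5.0}, {"x": 0, "y": 0, "z": -6.6, "rx": 0, "ry": 0, "rz": 0, "hand": 5.0}, {"x": 0, "y": 0, "z": -6.7, "rx": 0, "ry": 0, "rz": 0, "hand": 5.0}, {"x": 0, "y": 0, "z": -6.8, "rx": 0, "ry": 0, "rz": 0, "hand": 5.0}, {"x": 0, "y": 0, "z": -6.9, "rx": 0, "ry": 0, "rz": 0, "hand": 5.0}, {"x": 0, "y": 0, "z": -6.95, "rx": 0, "ry": 0, "rz": 0, "hand": 5.0}, {"x": 0, "y": 0, "z": -6.95, "rx": 0, "ry": 0, "rz": 0, "hand": 5.0}])

```text
clock: 12.42
eef_pos: [0.5674, 0.2039, 0.0828]
ee_rot: [-3.142, -0.0, 1.047]
ft_force: [1.0, -0.5, -1.3]
grip_width: 0.0562
finger_force: 32.9
```

Emit:
jog_arm(rows=[{"x": 0, "y": 0, "z": -0.05, "rx": 0, "ry": 0, "rz": 0, "hand": 5.0}, {"x": 0, "y": 0, "z": -0.1, "rx": 0, "ry": 0, "rz": 0, "hand": 5.0}, {"x": 0, "y": 0, "z": -0.15, "rx": 0, "ry": 0, "rz": 0, "hand": 5.0}, {"x": 0, "y": 0, "z": -0.15, "rx": 0, "ry": 0, "rz": 0, "hand": 5.0}])

```text
clock: 12.75
eef_pos: [0.5677, 0.204, 0.082]
ee_rot: [3.141, -0.001, 1.047]
ft_force: [-3.5, -0.9, 10.8]
grip_width: 0.0556
finger_force: 33.8
```

Seated at the expected height (0.082), with 11 N contact. Release and lift.

Emit:
jog_arm(rows=[{"x": 0, "y": 0, "z": 0.05, "rx": 0, "ry": 0, "rz": 0, "hand": 5.5}, {"x": 0, "y": 0, "z": 0.05, "rx": 0, "ry": 0, "rz": 0, "hand": 6.5}, {"x": 0, "y": 0, "z": 0.05, "rx": 0, "ry": 0, "rz": 0, "hand": 8.5}, {"x": 0, "y": 0, "z": 0.05, "rx": 0, "ry": 0, "rz": 0, "hand": 8.5}, {"x": 0, "y": 0, "z": 0.05, "rx": 0, "ry": 0, "rz": 0, "hand": 8.5}, {"x": 0, "y": 0, "z": 2, "rx": 0, "ry": 0, "rz": 0, "hand": 8.5}, {"x": 0, "y": 0, "z": 5, "rx": 0, "ry": 0, "rz": 0, "hand": 8.5}, {"x": 0, "y": 0, "z": 9, "rx": 0, "ry": 0, "rz": 0, "hand": 8.5}, {"x": 0, "y": 0, "z": 12, "rx": 0, "ry": 0, "rz": 0, "hand": 8.5}, {"x": 0, "y": 0, "z": 12, "rx": 0, "ry": 0, "rz": 0, "hand": 8.5}, {"x": 0, "y": 0, "z": 12, "rx": 0, "ry": 0, "rz": 0, "hand": 8.5}])

```text
clock: 13.67
eef_pos: [0.568, 0.2042, 0.2029]
ee_rot: [3.14, -0.003, 1.047]
ft_force: [-0.1, 0.4, -1.4]
grip_width: 0.0849
finger_force: 0.0
```

Run:
```python
from w import *
s=telemetry.sense(); e=s['eef_pos'];print(s['clock'],e,s['ee_rot'])
p,d,c,P=grab('w7.png')
print('filter',rim(P,(.5677,.204),.028,.114,.126,.008))
for n in('scene','side'):
  p2,d2,c2=snap(n);Q=cloud(d2,c2)
  print(n,'filter',rim(Q,(.567,.204),.028,.112,.126,.006))
  uv=proj(c2,[.568,.204,.08]).astype(int); save(p2[uv[1]-50:uv[1]+50,uv[0]-60:uv[0]+60],n+'7c.png',10/3)
cv2.imwrite('pics/pair7.png',np.hstack([cv2.imread('pics/scene7c.png'),cv2.imread('pics/side7c.png')]))
```

```text
13.6667 [0.56803872 0.20416681 0.20285511] [ 3.14026826e+00 -2.71950717e-03  1.04700692e+00]
filter (797, array([0.5685, 0.2048]), np.float64(0.0266), np.float64(0.1178))
scene filter (69, array([0.5643, 0.2034]), np.float64(0.027), np.float64(0.115))
side filter (87, array([0.5655, 0.2069]), np.float64(0.0267), np.float64(0.1162))
```

View pics/pair7.png

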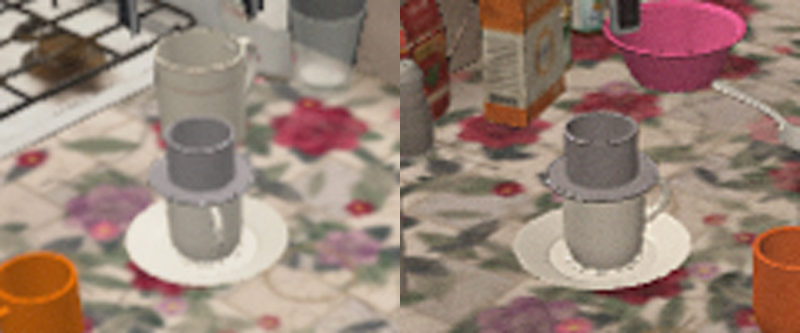

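Both views show the filter level on the cup (200,155 / 600,150). Step 2 is done. Now the press, hovering with the wrist camera.

Emit:
jog_arm(rows=[{"x": -15.5, "y": -10.3, "z": 0, "rx": 0, "ry": 0, "rz": 0, "hand": 8.5}, {"x": -15.5, "y": -10.3, "z": 0, "rx": 0, "ry": 0, "rz": 0, "hand": 8.5}, {"x": -15.5, "y": -10.3, "z": 0, "rx": 0, "ry": 0, "rz": 0, "hand": 8.5}, {"x": -15.5, "y": -10.3, "z": -2, "rx": 0, "ry": 0, "rz": 0, "hand": 5}, {"x": -15.5, "y": -10.3, "z": -4, "rx": 0, "ry": 0, "rz": 0, "hand": 5}, {"x": -15.5, "y": -10.3, "z": -4, "rx": 0, "ry": 0, "rz": 0, "hand": 5}, {"x": -15.5, "y": -10.3, "z": -4, "rx": 0, "ry": 0, "rz": 0, "hand": 5}, {"x": -15.5, "y": -10.3, "z": -4, "rx": 0, "ry": 0, "rz": 0, "hand": 5}, {"x": -15.5, "y": -10.3, "z": -4, "rx": 0, "ry": 0, "rz": 0, "hand": 5}])

```text
clock: 14.57
eef_pos: [0.4133, 0.1013, 0.1615]
ee_rot: [3.141, 0.0, 1.047]
ft_force: [0.5, -0.8, 0.0]
grip_width: 0.0501
finger_force: 0.0
```

Run:
```python
from w import *
s=telemetry.sense(); e=s['eef_pos'];print(s['clock'],e,s['ee_rot'],s['grip_width'])
p,d,c,P=grab('w8.png')
x,y,z=P[...,0],P[...,1],P[...,2]; r=np.hypot(x-.413,y-.101)
K=P[(r<.03)&(z>.043)&(z<.06)]; print('knob top',len(K),K.mean(0).round(4),K.min(0).round(4),K.max(0).round(4)); print(circ(K))
uv=proj(c,[.413,.101,.03]).astype(int); print(uv)
v0=max(uv[1]-60,0);u0=max(uv[0]-80,0); save(p[v0:v0+120,u0:u0+160],'w8c.png',5); print(u0,v0)
```

```text
14.5667 [0.41332866 0.10125915 0.16151486] [3.14089294e+00 1.11385868e-04 1.04715881e+00] 0.0501466586577502
knob top 151 [0.4147 0.1033 0.0495] [0.4086 0.0967 0.0432] [0.42   0.1086 0.0517]
(array([0.41456697, 0.10309281]), np.float64(0.004360647863493993))
[277 202]
197 142
```

View pics/w8c.png

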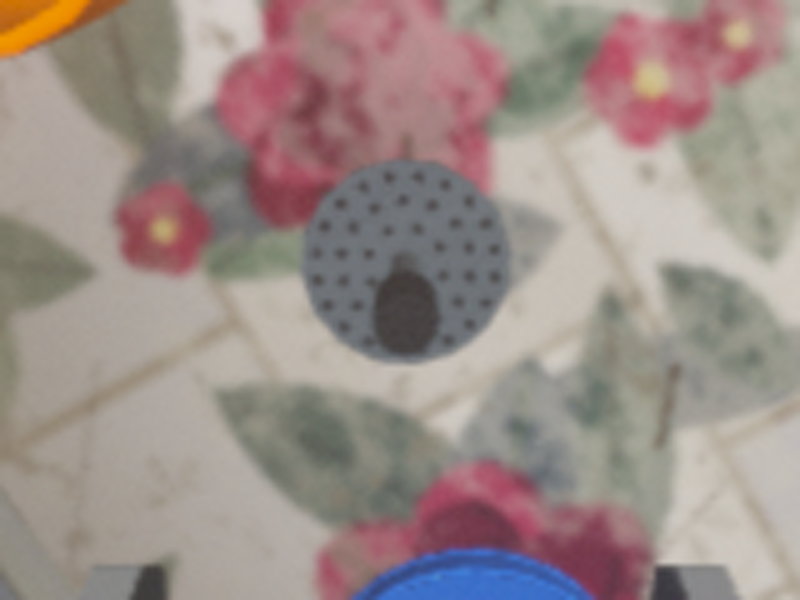

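The crop shows the press plate (405,260) with its knob (405,310) upright, the blue lid well apart, and the fingers at the lower corners.

Emit:
jog_arm(squeeze=30, rows=[{"x": 0.1, "y": 0.1, "z": -3, "rx": 0, "ry": 0, "rz": 0, "hand": 5}, {"x": 0.1, "y": 0.1, "z": -6, "rx": 0, "ry": 0, "rz": 0, "hand": 4}, {"x": 0.1, "y": 0.1, "z": -9, "rx": 0, "ry": 0, "rz": 0, "hand": 3}, {"x": 0.1, "y": 0.1, "z": -11, "rx": 0, "ry": 0, "rz": 0, "hand": 3}, {"x": 0.1, "y": 0.1, "z": -12, "rx": 0, "ry": 0, "rz": 0, "hand": 3}, {"x": 0.1, "y": 0.1, "z": -12.1, "rx": 0, "ry": 0, "rz": 0, "hand": 3}, {"x": 0.1, "y": 0.1, "z": -12.1, "rx": 0, "ry": 0, "rz": 0, "hand": 3}, {"x": 0.1, "y": 0.1, "z": -12.1, "rx": 0, "ry": 0, "rz": 0, "hand": 3}])

```text
clock: 15.28
eef_pos: [0.4142, 0.1021, 0.0413]
ee_rot: [3.141, -0.001, 1.047]
ft_force: [-0.2, 0.9, -0.2]
grip_width: 0.0301
finger_force: 0.0
```

Emit:
jog_arm(rows=[{"x": 0, "y": 0, "z": -0.05, "rx": 0, "ry": 0, "rz": 0, "hand": 2}, {"x": 0, "y": 0, "z": -0.05, "rx": 0, "ry": 0, "rz": 0, "hand": 0.8}, {"x": 0, "y": 0, "z": -0.05, "rx": 0, "ry": 0, "rz": 0, "hand": 0.8}, {"x": 0, "y": 0, "z": -0.05, "rx": 0, "ry": 0, "rz": 0, "hand": 0.8}, {"x": 0, "y": 0, "z": -0.05, "rx": 0, "ry": 0, "rz": 0, "hand": 0.8}, {"x": 0, "y": 0, "z": -0.05, "rx": 0, "ry": 0, "rz": 0, "hand": 0.8}, {"x": 0, "y": 0, "z": -0.05, "rx": 0, "ry": 0, "rz": 0, "hand": 0.8}])

```text
clock: 15.87
eef_pos: [0.4138, 0.1024, 0.0406]
ee_rot: [3.141, -0.002, 1.047]
ft_force: [-1.8, 1.3, 8.9]
grip_width: 0.0098
finger_force: 29.4
```

Emit:
jog_arm(rows=[{"x": 0, "y": 0, "z": 1, "rx": 0, "ry": 0, "rz": 0, "hand": 0.8}, {"x": 0, "y": 0, "z": 3, "rx": 0, "ry": 0, "rz": 0, "hand": 0.8}, {"x": 0, "y": 0, "z": 6, "rx": 0, "ry": 0, "rz": 0, "hand": 0.8}, {"x": 0, "y": 0, "z": 9, "rx": 0, "ry": 0, "rz": 0, "hand": 0.8}, {"x": 0, "y": 0, "z": 12, "rx": 0, "ry": 0, "rz": 0, "hand": 0.8}, {"x": 0, "y": 0, "z": 15, "rx": 0, "ry": 0, "rz": 0, "hand": 0.8}, {"x": 2, "y": 1.5, "z": 15, "rx": 0, "ry": 0, "rz": 0, "hand": 0.8}, {"x": 4, "y": 3, "z": 15, "rx": 0, "ry": 0, "rz": 0, "hand": 0.8}, {"x": 6, "y": 4, "z": 15, "rx": 0, "ry": 0, "rz": 0, "hand": 0.8}, {"x": 8, "y": 5.3, "z": 15, "rx": 0, "ry": 0, "rz": 0, "hand": 0.8}, {"x": 10, "y": 6.6, "z": 15, "rx": 0, "ry": 0, "rz": 0, "hand": 0.8}, {"x": 12, "y": 8, "z": 15, "rx": 0, "ry": 0, "rz": 0, "hand": 0.8}, {"x": 14, "y": 9.3, "z": 15, "rx": 0, "ry": 0, "rz": 0, "hand": 0.8}, {"x": 15.4, "y": 10.2, "z": 15, "rx": 0, "ry": 0, "rz": 0, "hand": 0.8}, {"x": 15.4, "y": 10.2, "z": 15, "rx": 0, "ry": 0, "rz": 0, "hand": 0.8}, {"x": 15.4, "y": 10.2, "z": 15, "rx": 0, "ry": 0, "rz": 0, "hand": 0.8}])

```text
clock: 17.2
eef_pos: [0.5675, 0.2037, 0.1902]
ee_rot: [3.141, 0.001, 1.047]
ft_force: [-0.2, 0.3, -0.9]
grip_width: 0.0097
finger_force: 29.5
```

Run:
```python
from w import *
s=telemetry.sense(); e=s['eef_pos'];print(s['clock'],e,s['grip_width'])
p,d,c,P=grab('w9.png')
x,y,z=P[...,0],P[...,1],P[...,2]
for n in('scene','side'):
  p2,d2,c2=snap(n);Q=cloud(d2,c2); zp=e[2]-.0406
  M=Q[(np.hypot(Q[...,0]-e[0],Q[...,1]-e[1])<.035)&(Q[...,2]>zp-.004)&(Q[...,2]<zp+.014)]
  print(n,'plate',len(M),M.min(0).round(4),M.max(0).round(4),((M.min(0)+M.max(0))/2).round(4)); A=np.c_[M[:,:2]-M[:,:2].mean(0),np.ones(len(M))]; print('slope',np.linalg.lstsq(A,M[:,2],rcond=None)[0].round(3))
  print(n,'filter',rim(Q,(.567,.204),.028,.112,.126,.006))
  uv=proj(c2,[.568,.204,.14]).astype(int); save(p2[uv[1]-50:uv[1]+50,uv[0]-60:uv[0]+60],n+'9c.png',10/3)
cv2.imwrite('pics/pair9.png',np.hstack([cv2.imread('pics/scene9c.png'),cv2.imread('pics/side9c.png')]))
```

```text
17.2 [0.5674612  0.20367487 0.19024232] 0.009676054783967944
scene plate 118 [0.5433 0.1818 0.148 ] [0.5864 0.2243 0.1627] [0.5648 0.203  0.1553]
slope [0.01  0.016 0.152]
scene filter (73, array([0.5647, 0.2035]), np.float64(0.0268), np.float64(0.1149))
side plate 113 [0.5412 0.1823 0.1492] [0.5872 0.2286 0.1621] [0.5642 0.2054 0.1557]
slope [ 0.004 -0.015  0.154]
side filter (93, array([0.5658, 0.2064]), np.float64(0.0269), np.float64(0.115))
```

View pics/pair9.png

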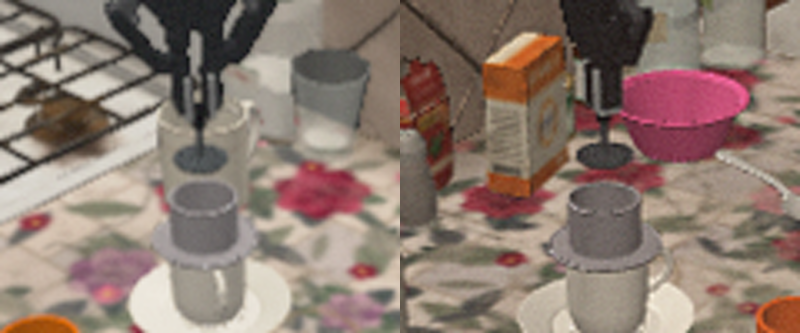

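The plate is level (200,157 / 604,155) and centred over the chamber (203,200 / 605,200) to about 1 mm, against 3.5 mm of slack. Lowering.

Emit:
jog_arm(rows=[{"x": 0.07, "y": 0.07, "z": -1.5, "rx": 0, "ry": 0, "rz": 0, "hand": 0.8}, {"x": 0.07, "y": 0.07, "z": -2.5, "rx": 0, "ry": 0, "rz": 0, "hand": 0.8}, {"x": 0.07, "y": 0.07, "z": -3.2, "rx": 0, "ry": 0, "rz": 0, "hand": 0.8}, {"x": 0.07, "y": 0.07, "z": -4, "rx": 0, "ry": 0, "rz": 0, "hand": 0.8}, {"x": 0.07, "y": 0.07, "z": -5, "rx": 0, "ry": 0, "rz": 0, "hand": 0.8}, {"x": 0.07, "y": 0.07, "z": -5.8, "rx": 0, "ry": 0, "rz": 0, "hand": 0.8}, {"x": 0.07, "y": 0.07, "z": -6.2, "rx": 0, "ry": 0, "rz": 0, "hand": 0.8}, {"x": 0.07, "y": 0.07, "z": -6.4, "rx": 0, "ry": 0, "rz": 0, "hand": 0.8}, {"x": 0.07, "y": 0.07, "z": -6.5, "rx": 0, "ry": 0, "rz": 0, "hand": 0.8}, {"x": 0.07, "y": 0.07, "z": -6.6, "rx": 0, "ry": 0, "rz": 0, "hand": 0.8}, {"x": 0.07, "y": 0.07, "z": -6.65, "rx": 0, "ry": 0, "rz": 0, "hand": 0.8}, {"x": 0.07, "y": 0.07, "z": -6.65, "rx": 0, "ry": 0, "rz": 0, "hand": 0.8}])

```text
clock: 18.35
eef_pos: [0.5682, 0.2046, 0.1235]
ee_rot: [3.141, -0.0, 1.047]
ft_force: [-0.4, -0.4, -0.5]
grip_width: 0.0098
finger_force: 29.5
```

Emit:
jog_arm(rows=[{"x": 0, "y": 0, "z": -0.05, "rx": 0, "ry": 0, "rz": 0, "hand": 0.8}, {"x": 0, "y": 0, "z": -0.1, "rx": 0, "ry": 0, "rz": 0, "hand": 0.8}, {"x": 0, "y": 0, "z": -0.12, "rx": 0, "ry": 0, "rz": 0, "hand": 0.8}, {"x": 0, "y": 0, "z": -0.12, "rx": 0, "ry": 0, "rz": 0, "hand": 0.8}])

```text
clock: 18.68
eef_pos: [0.5684, 0.2047, 0.1227]
ee_rot: [3.141, -0.001, 1.047]
ft_force: [-2.0, 0.7, 6.7]
grip_width: 0.0098
finger_force: 30.1
```

Contact at 6.7 N and the seated height. Release, lift, and go on to hover over the lid.

Emit:
jog_arm(rows=[{"x": 0, "y": 0, "z": 0.05, "rx": 0, "ry": 0, "rz": 0, "hand": 1.2}, {"x": 0, "y": 0, "z": 0.05, "rx": 0, "ry": 0, "rz": 0, "hand": 2.5}, {"x": 0, "y": 0, "z": 0.05, "rx": 0, "ry": 0, "rz": 0, "hand": 3}, {"x": 0, "y": 0, "z": 0.05, "rx": 0, "ry": 0, "rz": 0, "hand": 3}, {"x": 0, "y": 0, "z": 1, "rx": 0, "ry": 0, "rz": 0, "hand": 3}, {"x": 0, "y": 0, "z": 3, "rx": 0, "ry": 0, "rz": 0, "hand": 3}, {"x": 0, "y": 0, "z": 6, "rx": 0, "ry": 0, "rz": 0, "hand": 5}, {"x": 0, "y": 0, "z": 8, "rx": 0, "ry": 0, "rz": 0, "hand": 5}, {"x": 0, "y": 0, "z": 8, "rx": 0, "ry": 0, "rz": 0, "hand": 5}, {"x": 0, "y": 0, "z": 8, "rx": 0, "ry": 0, "rz": 0, "hand": 5}])

```text
clock: 19.52
eef_pos: [0.5686, 0.2047, 0.2036]
ee_rot: [3.141, -0.002, 1.047]
ft_force: [0.3, 0.8, -1.2]
grip_width: 0.0499
finger_force: 0.0
```

Run:
```python
from w import *
s=telemetry.sense(); e=s['eef_pos'];print(s['clock'],e,s['grip_width'])
p,d,c,P=grab('w10.png'); x,y,z=P[...,0],P[...,1],P[...,2]
K=P[(np.hypot(x-.568,y-.204)<.02)&(z>.126)&(z<.14)]; print('knob',len(K),K.mean(0).round(4),K.min(0).round(4),K.max(0).round(4))
print('filter',rim(P,(.568,.204),.028,.113,.124,.006))
uv=proj(c,[.568,.204,.12]).astype(int); v0=max(uv[1]-60,0);u0=max(uv[0]-80,0); save(p[v0:v0+120,u0:u0+160],'w10c.png',4)
```

```text
19.5167 [0.56856413 0.20470304 0.20357456] 0.04985457602136486
knob 207 [0.5688 0.2056 0.1313] [0.5627 0.1993 0.1263] [0.5745 0.2108 0.1339]
filter (877, array([0.5685, 0.2047]), np.float64(0.0265), np.float64(0.1178))
```

View pics/w10c.png

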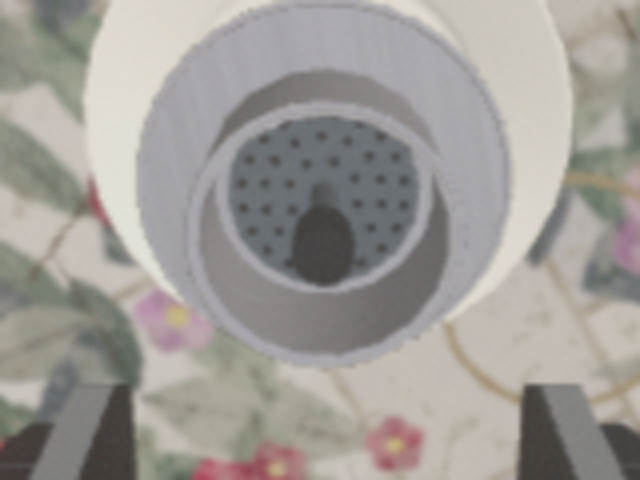

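The press plate lies flat in the chamber (320,190) with the knob up (323,245). Step 3 is done. Moving to hover over the lid.

Emit:
jog_arm(rows=[{"x": -1, "y": -3, "z": 0, "rx": 0, "ry": 0, "rz": 0, "hand": 5}, {"x": -11.2, "y": -31, "z": 0, "rx": 0, "ry": 0, "rz": 0, "hand": 5}, {"x": -11.2, "y": -31, "z": 0, "rx": 0, "ry": 0, "rz": 0, "hand": 5}, {"x": -11.2, "y": -31, "z": 0, "rx": 0, "ry": 0, "rz": 0, "hand": 5}, {"x": -11.2, "y": -31, "z": 0, "rx": 0, "ry": 0, "rz": 0, "hand": 5}, {"x": -11.2, "y": -31, "z": 0, "rx": 0, "ry": 0, "rz": 0, "hand": 5}, {"x": -11.2, "y": -31, "z": 0, "rx": 0, "ry": 0, "rz": 0, "hand": 5}, {"x": -11.2, "y": -31, "z": 0, "rx": 0, "ry": 0, "rz": 0, "hand": 5}, {"x": -11.2, "y": -31, "z": -4, "rx": 0, "ry": 0, "rz": 0, "hand": 5}, {"x": -11.2, "y": -31, "z": -4, "rx": 0, "ry": 0, "rz": 0, "hand": 5}, {"x": -11.2, "y": -31, "z": -4, "rx": 0, "ry": 0, "rz": 0, "hand": 5}, {"x": -11.2, "y": -31, "z": -4, "rx": 0, "ry": 0, "rz": 0, "hand": 5}, {"x": -11.2, "y": -31, "z": -4, "rx": 0, "ry": 0, "rz": 0, "hand": 5}])

```text
clock: 20.65
eef_pos: [0.4569, -0.1047, 0.163]
ee_rot: [3.141, -0.0, 1.048]
ft_force: [1.0, 0.1, 0.0]
grip_width: 0.0501
finger_force: 0.0
```

Run:
```python
from w import *
s=telemetry.sense(); e=s['eef_pos'];print(s['clock'],e,s['grip_width'])
p,d,c,P=grab('w11.png'); x,y,z=P[...,0],P[...,1],P[...,2]
K=P[(np.hypot(x-.456,y+.105)<.02)&(z>.044)&(z<.06)]; print('knob',len(K),K.mean(0).round(4),K.min(0).round(4),K.max(0).round(4))
D=P[(np.hypot(x-.456,y+.105)<.042)&(z>.003)&(z<.06)]; print('lid',D.min(0).round(4),D.max(0).round(4))
m=((np.hypot(x-.456,y+.105)<.042)&(z>.004)&(z<.012)).astype(np.uint8)
Q=P[m>0]; print(circ(Q))
```

```text
20.65 [ 0.45693594 -0.10474301  0.16302609] 0.05009573433270864
knob 194 [ 0.4573 -0.1043  0.0501] [ 0.4503 -0.1119  0.0441] [ 0.4636 -0.0983  0.0524]
lid [ 0.4206 -0.1412  0.0035] [ 0.4929 -0.0693  0.0524]
(array([ 0.45631173, -0.10591602]), np.float64(0.03179658422554269))
```

Emit:
jog_arm(squeeze=30, rows=[{"x": 0, "y": 0, "z": -3, "rx": 0, "ry": 0, "rz": 0, "hand": 5}, {"x": 0, "y": 0, "z": -6, "rx": 0, "ry": 0, "rz": 0, "hand": 4}, {"x": 0, "y": 0, "z": -9, "rx": 0, "ry": 0, "rz": 0, "hand": 3.2}, {"x": 0, "y": 0, "z": -11, "rx": 0, "ry": 0, "rz": 0, "hand": 3.2}, {"x": 0, "y": 0, "z": -12, "rx": 0, "ry": 0, "rz": 0, "hand": 3.2}, {"x": 0, "y": 0, "z": -12.3, "rx": 0, "ry": 0, "rz": 0, "hand": 3.2}, {"x": 0, "y": 0, "z": -12.3, "rx": 0, "ry": 0, "rz": 0, "hand": 3.2}, {"x": 0, "y": 0, "z": -12.3, "rx": 0, "ry": 0, "rz": 0, "hand": 2}, {"x": 0, "y": 0, "z": -12.3, "rx": 0, "ry": 0, "rz": 0, "hand": 1}, {"x": 0, "y": 0, "z": -12.3, "rx": 0, "ry": 0, "rz": 0, "hand": 1}, {"x": 0, "y": 0, "z": -12.3, "rx": 0, "ry": 0, "rz": 0, "hand": 1}, {"x": 0, "y": 0, "z": -12.3, "rx": 0, "ry": 0, "rz": 0, "hand": 1}, {"x": 0, "y": 0, "z": -12.3, "rx": 0, "ry": 0, "rz": 0, "hand": 1}, {"x": 0, "y": 0, "z": -12.3, "rx": 0, "ry": 0, "rz": 0, "hand": 1}])

```text
clock: 21.87
eef_pos: [0.457, -0.1054, 0.0402]
ee_rot: [3.14, -0.001, 1.047]
ft_force: [-0.6, 2.4, 11.3]
grip_width: 0.012
finger_force: 29.8
```

Emit:
jog_arm(rows=[{"x": 0, "y": 0, "z": 1, "rx": 0, "ry": 0, "rz": 0, "hand": 1}, {"x": 0, "y": 0, "z": 3, "rx": 0, "ry": 0, "rz": 0, "hand": 1}, {"x": 0, "y": 0, "z": 6, "rx": 0, "ry": 0, "rz": 0, "hand": 1}, {"x": 0, "y": 0, "z": 9, "rx": 0, "ry": 0, "rz": 0, "hand": 1}, {"x": 0, "y": 0, "z": 12, "rx": 0, "ry": 0, "rz": 0, "hand": 1}, {"x": 0, "y": 0, "z": 15, "rx": 0, "ry": 0, "rz": 0, "hand": 1}, {"x": 1, "y": 2, "z": 17, "rx": 0, "ry": 0, "rz": 0, "hand": 1}, {"x": 2, "y": 5, "z": 17, "rx": 0, "ry": 0, "rz": 0, "hand": 1}, {"x": 3, "y": 8, "z": 17, "rx": 0, "ry": 0, "rz": 0, "hand": 1}, {"x": 4, "y": 11, "z": 17, "rx": 0, "ry": 0, "rz": 0, "hand": 1}, {"x": 5, "y": 14, "z": 17, "rx": 0, "ry": 0, "rz": 0, "hand": 1}, {"x": 6, "y": 17, "z": 17, "rx": 0, "ry": 0, "rz": 0, "hand": 1}, {"x": 7, "y": 20, "z": 17, "rx": 0, "ry": 0, "rz": 0, "hand": 1}, {"x": 8, "y": 23, "z": 17, "rx": 0, "ry": 0, "rz": 0, "hand": 1}, {"x": 9, "y": 26, "z": 17, "rx": 0, "ry": 0, "rz": 0, "hand": 1}, {"x": 10, "y": 28.5, "z": 17, "rx": 0, "ry": 0, "rz": 0, "hand": 1}, {"x": 11.1, "y": 31, "z": 17, "rx": 0, "ry": 0, "rz": 0, "hand": 1}, {"x": 11.1, "y": 31, "z": 17, "rx": 0, "ry": 0, "rz": 0, "hand": 1}, {"x": 11.1, "y": 31, "z": 17, "rx": 0, "ry": 0, "rz": 0, "hand": 1}])

```text
clock: 23.45
eef_pos: [0.567, 0.2055, 0.2096]
ee_rot: [3.141, 0.0, 1.049]
ft_force: [0.1, -1.4, -0.9]
grip_width: 0.0116
finger_force: 29.6
```

Run:
```python
from w import *
s=telemetry.sense(); e=s['eef_pos'];print(s['clock'],e,s['grip_width'])
zp=e[2]-.0402
for n in('scene','side'):
  p2,d2,c2=snap(n);Q=cloud(d2,c2)
  M=Q[(np.hypot(Q[...,0]-e[0],Q[...,1]-e[1])<.05)&(Q[...,2]>zp-.004)&(Q[...,2]<zp+.012)]
  print(n,'skirt',len(M),circ(M),((M.min(0)+M.max(0))/2).round(4),M.min(0).round(4),M.max(0).round(4))
  print(n,'filter',rim(Q,(.567,.204),.028,.112,.124,.006))
  uv=proj(c2,[.568,.204,.15]).astype(int); save(p2[max(uv[1]-55,0):max(uv[1]-55,0)+110,uv[0]-60:uv[0]+60],n+'12c.png',10/3)
cv2.imwrite('pics/pair12.png',np.hstack([cv2.imread('pics/scene12c.png'),cv2.imread('pics/side12c.png')]))
```

```text
23.45 [0.56696382 0.20552987 0.20964447] 0.011612886477933976
scene skirt 231 (array([0.56253569, 0.20307163]), np.float64(0.031044959817935498)) [0.5621 0.204  0.1742] [0.5263 0.1672 0.1671] [0.5978 0.2408 0.1812]
scene filter (85, array([0.5647, 0.2031]), np.float64(0.0249), np.float64(0.1151))
side skirt 221 (array([0.56356813, 0.20795884]), np.float64(0.03101213212776731)) [0.5653 0.2073 0.1738] [0.528  0.1694 0.1662] [0.6027 0.2452 0.1813]
side filter (101, array([0.5662, 0.2069]), np.float64(0.026), np.float64(0.1158))
```

View pics/pair12.png

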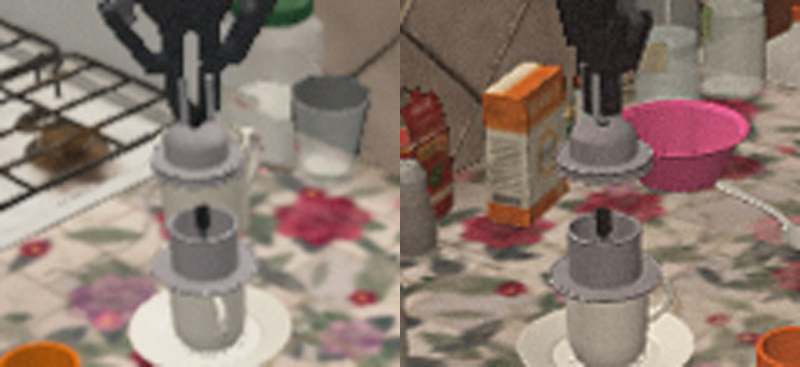

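The lid is held level (198,165 / 604,155) above the chamber (203,215 / 605,225), about 2 mm low in x. I correct that while lowering.

Emit:
jog_arm(rows=[{"x": 0.15, "y": 0, "z": -1, "rx": 0, "ry": 0, "rz": 0, "hand": 1}, {"x": 0.15, "y": 0, "z": -2.2, "rx": 0, "ry": 0, "rz": 0, "hand": 1}, {"x": 0.15, "y": 0, "z": -3.4, "rx": 0, "ry": 0, "rz": 0, "hand": 1}, {"x": 0.15, "y": 0, "z": -4.2, "rx": 0, "ry": 0, "rz": 0, "hand": 1}, {"x": 0.15, "y": 0, "z": -4.8, "rx": 0, "ry": 0, "rz": 0, "hand": 1}, {"x": 0.15, "y": 0, "z": -5.2, "rx": 0, "ry": 0, "rz": 0, "hand": 1}, {"x": 0.15, "y": 0, "z": -5.4, "rx": 0, "ry": 0, "rz": 0, "hand": 1}, {"x": 0.15, "y": 0, "z": -5.5, "rx": 0, "ry": 0, "rz": 0, "hand": 1}, {"x": 0.15, "y": 0, "z": -5.6, "rx": 0, "ry": 0, "rz": 0, "hand": 1}, {"x": 0.15, "y": 0, "z": -5.7, "rx": 0, "ry": 0, "rz": 0, "hand": 1}, {"x": 0.15, "y": 0, "z": -5.7, "rx": 0, "ry": 0, "rz": 0, "hand": 1}, {"x": 0.15, "y": 0, "z": -5.7, "rx": 0, "ry": 0, "rz": 0, "hand": 1}])

```text
clock: 24.55
eef_pos: [0.5686, 0.2046, 0.1523]
ee_rot: [3.142, -0.0, 1.047]
ft_force: [0.0, 0.1, -0.5]
grip_width: 0.0119
finger_force: 29.6
```

Emit:
jog_arm(rows=[{"x": 0, "y": 0, "z": -0.05, "rx": 0, "ry": 0, "rz": 0, "hand": 1}, {"x": 0, "y": 0, "z": -0.1, "rx": 0, "ry": 0, "rz": 0, "hand": 1}, {"x": 0, "y": 0, "z": -0.15, "rx": 0, "ry": 0, "rz": 0, "hand": 1}, {"x": 0, "y": 0, "z": -0.15, "rx": 0, "ry": 0, "rz": 0, "hand": 1}])

```text
clock: 24.88
eef_pos: [0.5691, 0.2047, 0.1513]
ee_rot: [3.141, -0.001, 1.047]
ft_force: [-2.1, -0.3, 8.4]
grip_width: 0.0117
finger_force: 30.4
```

Contact at exactly the seated height. Release and retreat.

Emit:
jog_arm(rows=[{"x": 0, "y": 0, "z": 0.05, "rx": 0, "ry": 0, "rz": 0, "hand": 1.4}, {"x": 0, "y": 0, "z": 0.05, "rx": 0, "ry": 0, "rz": 0, "hand": 2.5}, {"x": 0, "y": 0, "z": 0.05, "rx": 0, "ry": 0, "rz": 0, "hand": 3.5}, {"x": 0, "y": 0, "z": 0.05, "rx": 0, "ry": 0, "rz": 0, "hand": 3.5}, {"x": 0, "y": 0, "z": 1, "rx": 0, "ry": 0, "rz": 0, "hand": 3.5}, {"x": 0, "y": 0, "z": 3, "rx": 0, "ry": 0, "rz": 0, "hand": 3.5}, {"x": 0, "y": 0, "z": 6, "rx": 0, "ry": 0, "rz": 0, "hand": 5}, {"x": -2, "y": 0, "z": 8, "rx": 0, "ry": 0, "rz": 0, "hand": 5}, {"x": -4, "y": 0, "z": 8, "rx": 0, "ry": 0, "rz": 0, "hand": 5}, {"x": -4, "y": 0, "z": 8, "rx": 0, "ry": 0, "rz": 0, "hand": 5}, {"x": -4, "y": 0, "z": 8, "rx": 0, "ry": 0, "rz": 0, "hand": 5}])

```text
clock: 25.8
eef_pos: [0.5281, 0.2049, 0.2315]
ee_rot: [-3.141, -0.001, 1.048]
ft_force: [0.3, 0.5, -0.3]
grip_width: 0.05
finger_force: 0.0
```

Run:
```python
from w import *
for n in('scene','side'):
  p2,d2,c2=snap(n);Q=cloud(d2,c2)
  M=Q[(np.hypot(Q[...,0]-.568,Q[...,1]-.204)<.05)&(Q[...,2]>.107)&(Q[...,2]<.123)]
  print(n,'skirt',len(M),circ(M)[0],((M.min(0)+M.max(0))/2).round(4))
  K=Q[(np.hypot(Q[...,0]-.568,Q[...,1]-.204)<.02)&(Q[...,2]>.152)&(Q[...,2]<.17)]; print('top',K[:,2].max() if len(K) else 0,K.mean(0))
  uv=proj(c2,[.568,.204,.10]).astype(int); save(p2[uv[1]-50:uv[1]+60,uv[0]-60:uv[0]+60],n+'13c.png',10/3)
cv2.imwrite('pics/pair13.png',np.hstack([cv2.imread('pics/scene13c.png'),cv2.imread('pics/side13c.png')]))
```

```text
scene skirt 213 [0.56473064 0.20264227] [0.5659 0.2028 0.1151]
top 0.1611242386931677 [0.56373066 0.20213638 0.15742715]
side skirt 222 [0.56586869 0.20830526] [0.5677 0.2075 0.1154]
top 0.16261704002913188 [0.56511618 0.20945595 0.1572639 ]
```

View pics/pair13.png

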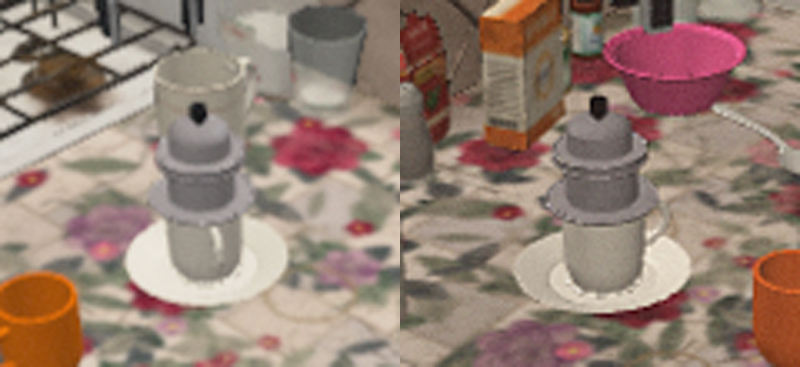

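Both views show the whole stack upright with the lid level on the rim (200,150 / 600,150) and the gripper clear. Handing in.

```bash
python3 -c "
from plant import workorder
print(workorder.close_job())"
```

```text
the job is handed in; nothing more can be done
None
```

The coffee maker is assembled in the required order (cup on saucer, then filter, press plate and lid), the last views show it upright with the lid level and the gripper clear, and the job is handed in; no verdict was returned.

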